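# Tray of stand-offs onto the bench scale

### The job

Weigh the brass stand-offs: pick up the open metal tray that holds the two hexagonal brass stand-offs (not the like tray with the heat sink), carry it level so that nothing falls out, and set it down gently in the middle of the bench scale's steel pan, its long sides along the pan's long sides. Leave it standing there with both stand-offs in it.

Things in the scene. Friction and masses are not known exactly. Their poses are not given: they have to be found in the camera images.
- tray_centre (a point): Centre, 16 mm above the underside, of the loose open metal tray with the two brass stand-offs: 104 mm long (its y), 50 mm wide (its x), 32 mm high, sheet 3 mm. Long side walls 32 mm high, end walls only 18 mm. About 0.2 kg full. Grasp it across the 50 mm width at the middle of the long walls. A second tray of the same form, holding a heat sink, stands elsewhere and is the wrong one.
- pan_top (a point): Centre of the upper face of the bench scale's flat steel pan, 32 mm above the bench; 104 mm along its x (away from the display) by 136 mm along its y (long sides), z up. The scale is a low grey box, 140 mm deep, 144 mm wide, with a dark display and three white keys on its front strip. Scale and pan are fixed; nothing stands above. A vice 172 mm high stands left of it, a tall microscope far left.
- spacer_1: One of the two loose brass hexagonal stand-offs lying in the tray: 12 mm across flats, body 32 mm long (its y axis) with a thin 8 mm stud at the +y end, 35 g. Origin: as built, under the middle of the body, on its lowest flat.
- spacer_2: The other loose brass stand-off in the tray, same form and size.
Things that resemble listed ones, but are neither listed nor needed, are in the scene too. What is shaped like the part that bears tray_centre but purple is not meant.

How it is judged:
On the way:
1. the tray is set down on the pan by the hand, not dropped onto it (horizontal distance between tray_centre and pan_top below 0.03 m and z of tray_centre in the frame of pan_top below 0.021 m and distance between the grasp point and tray_centre below 0.045 m), for 0.1 s.
At the end, for the whole second after the job is handed in: The tray stands flat on the scale's pan, its centre within 20 mm of the pan's centre and its long sides within 15 degrees of the pan's long sides (either way round), with both stand-offs inside it (horizontal distance between tray_centre and pan_top below 0.02 m and z of tray_centre in the frame of pan_top between 0.012 and 0.02 m and angle between tray_centre's own z axis and vertical below 0.1 rad and angle between the y axis of tray_centre and the y axis of pan_top, either way round below 0.26 rad and x of spacer_1 in the frame of tray_centre between -0.025 and 0.025 m and y of spacer_1 in the frame of tray_centre between -0.052 and 0.052 m and z of each of spacer_1, spacer_2 in the frame of tray_centre below 0.02 m and x of spacer_2 in the frame of tray_centre between -0.025 and 0.025 m and y of spacer_2 in the frame of tray_centre between -0.052 and 0.052 m); the robot touches nothing.
It fails at once if the tray is tipped by more than 23 degrees (angle between tray_centre's own z axis and vertical above 0.4 rad).
It fails at once if a stand-off falls out of the tray (distance between any of spacer_1, spacer_2 and tray_centre above 0.075 m).
It also fails if it takes over 45 s, if anything falls off the work surface, if the arm or the gripper's body presses on something with over 40 N, if the wrist force passes 120 N, or if a joint passes its speed limit or range.

### The arm

A 6-joint arm with a two-finger parallel gripper is mounted at the origin on a cart in front of the work surface, level with it; the furniture and walls round the work are solid. World frame = base frame: x ahead of the robot, y to its left, z up, the work surface at z = 0. Lengths are in m, angles in rad, forces in N, time in s.
With the tool pointing down it reaches from about 0.3 to 0.775 m from the base axis. Payload 14.6 kg.
Tool frame: the origin (TCP) lies on the centre line of the jaws, within the pads' length; the fingertips stand 14 mm ahead of it and the grasp point (between the pads) lies 5 mm behind it; z points along the fingers, y is the direction in which the jaws open and shut (so a half turn about z gives the same grasp; the last joint's range is limited). The gripper opens to 94 mm and grips with 3 to 60 N. Pads are 16 mm wide; open, the fingers measure 119 mm over their backs; the gripper's body (75 mm by 177 mm) begins 78 mm behind the grasp point.
Start: joints at [-1.288, 0.3, 1.521, -0, 1.321, -0.067], TCP at [0.188, -0.517, 0.196] pointing down, gripper open.
Joint ranges: [-3.03, 3.03], [-0.79, 2.21], [0.23, 2.52], [-1.04, 4.18], [0, 3.07], [-2.55, 2.55]. Speed limits (rad/s): [2.22, 2.22, 2.57, 3.14, 3.14, 3.14].

### API

Orientations are given as [roll, pitch, yaw] about the fixed x, y, z axes, in that order (R = Rz(yaw) Ry(pitch) Rx(roll)).
In Python, from cell import r, get_image gives the robot as it stands.
- The arm moves only by the tool drive_tool, never from a script. Its argument "series" is a list that holds one entry, the list of rows, each a list of 7 numbers: the shift along the world's x, y, z in cm, then the turn, a rotation vector about the world's x, y, z in rad, then the opening in per cent of the stroke, from 0 (shut) to 100 (fully open). In form: [[[dx, dy, dz, rx, ry, rz, jaw], ...]]. A call has 1 to 10 rows; each row is the pose to reach, as a shift and turn from the pose commanded when the call began; what a row does not reach only later rows make up. A row lasts 1/8 s, in which the tool goes at most 62.5 mm and 10.7 degrees, less where a joint would pass 70% of its speed; a pose out of reach is approached as far as the arm can. A call with a gripper value outside its range is refused whole. The fingers move at their own pace and stop on an object; the grip force is fixed at half the most. Time passes only in rows, so rows that repeat a pose let the fingers close. It gives the time, the measured TCP pose, the force and the opening at its end, in the units of the state.
- r.state(): the state, without advancing time (a new reading comes with each control period).
- get_image(name): name is "side" or "top"; returns a dict with "image" (384x512x3 uint8, red, green, blue), "fx", "fy", "cx", "cy" (pixels), "k1" (the pictures are not rectified: a ray, as slopes to the right and down, at radius r is drawn at 1 + k1 r^2 times it, then the intrinsics apply), "view" (4x4, takes a point from world to camera coordinates). Camera axes: x right, y down, z forward; pixel columns grow to the right and rows downward; lengths in m; the calibration is good to about 2 mm. A picture is of the moment at which its call begins. There is no depth.
- r.close_job(): hands the job in, once; it reports no verdict.
The state is a dict: "t": time; "qpos": joint angles; "joint_velocities": joint speeds; "joint_torque": joint torques, N m; "tcp_pos": TCP position; "eef_rot": TCP orientation; "contact_force": force on the tool from outside, world axes, zero at the start; "moment": the same for the moment, N m; "grip_width": opening from 0.0 (shut) to 1.0 (fully open).
Only numpy, scipy, OpenCV 4.12 (cv2) and the standard library are available. Lean on these libraries where they do the work, as an engineer would, in place of code of your own. Each camera call takes 0.05 s, during which the arm holds its last target.

## Working session

There is one attempt and no reset: what is moved stays moved. The work goes in short steps, Python scripts to look and compute and a tool call to move; the robot and the scene stay as the last step left them, time stands still between calls to the robot, and variables do not carry over. Pictures are saved under pics/ and viewed, and the job is handed in when it is done.

Besides the shell and the picture viewer there is one more tool, called in YAML: its name, and indented under it one key for each argument. drive_tool: Moves the arm, as the interface text tells. Its arguments: {"type":"object","properties":{"series":{"type":"array","items":{"type":"array","items":{"type":"array","items":{"type":"number"}}}}},"required":["series"]}

```bash
mkdir -p pics; ls
cat > h.py <<'E'
import numpy as np, cv2, pickle
from cell import r, get_image
def grab(n,tag):
    d=get_image(n); pickle.dump(d,open(f'pics/{tag}.pkl','wb'))
    cv2.imwrite(f'pics/{tag}.png',cv2.cvtColor(d['image'],cv2.COLOR_RGB2BGR)); return d
def ld(tag): return pickle.load(open(f'pics/{tag}.pkl','rb'))
def ray(d,u,v):
    a=np.array([(u-d['cx'])/d['fx'],(v-d['cy'])/d['fy']]); s=a.copy()
    for _ in range(30): s=a/(1+d['k1']*(s@s))
    V=np.array(d['view']); R=V[:3,:3]; c=-R.T@V[:3,3]
    return c,R.T@np.array([s[0],s[1],1])
def onz(d,u,v,z):
    c,q=ray(d,u,v); return c+q*(z-c[2])/q[2]
def proj(d,p):
    V=np.array(d['view']); q=V[:3,:3]@np.array(p)+V[:3,3]; s=q[:2]/q[2]; s=s*(1+d['k1']*(s@s))
    return s[0]*d['fx']+d['cx'],s[1]*d['fy']+d['cy']
E
python3 - <<'E'
from h import *
for n in('top','side'):
    d=grab(n,n+'0'); print(n,d['fx'],d['k1'],ray(d,256,192))
print(r.state())
E
```

```text
pics
top 441.12620548517674 -0.10994114881200913 (array([ 0.43604819, -0.42751077,  1.01305973]), array([ 0.03557941,  0.01523939, -0.99954134]))
side 351.1569865697975 -0.07772146922134493 (array([ 0.13216946, -1.16479475,  0.44429929]), array([ 0.40962955,  0.79841404, -0.44133491]))
{'t': 0.1, 'qpos': array([-1.28760098e+00,  3.00436493e-01,  1.52151492e+00, -5.04240822e-05,
        1.32070484e+00, -6.65664117e-02]), 'joint_velocities': array([-1.24970459e-03, -2.39884492e-03, -2.57050009e-03, -5.40163592e-05,
        1.75036110e-05,  5.82248754e-06]), 'joint_torque': array([-1.60648860e-04, -5.32641327e+01, -3.53287303e+01,  7.08532822e-02,
        2.34265690e-02, -5.53447967e-05]), 'tcp_pos': array([ 0.18840322, -0.51646151,  0.19543331]), 'eef_rot': array([-3.14052816e+00, -2.20137550e-05,  3.49774256e-01]), 'contact_force': array([ 0.12291396,  0.22228921, -0.31242882]), 'moment': array([ 0.0272177 , -0.01398325, -0.01015666]), 'grip_width': 1.0010341796351423}
```

View pics/top0.png

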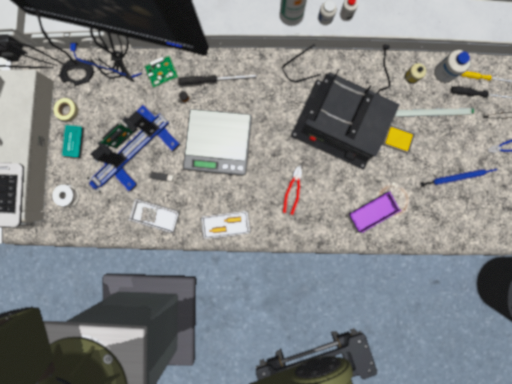

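View pics/side0.png

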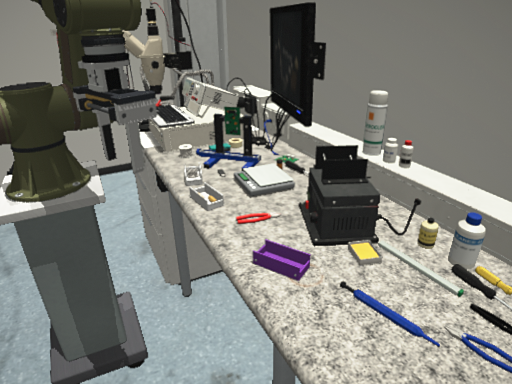

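Candidates in the top view are the tray with brass at (225,223), the tray with a grey heat sink at (156,216) and the purple tray at (373,212). The brass one fits the description, so I'll check it in a close crop.

Run:
```python
from h import *
d=ld('top0'); im=cv2.imread('pics/top0.png')
cv2.imwrite('pics/c1.png',cv2.resize(im[95:245,130:280],None,fx=5,fy=5,interpolation=cv2.INTER_CUBIC)[:, :][:600+150][:].copy()[::1] if 0 else cv2.resize(im[95:245,120:280],(640,600),interpolation=cv2.INTER_CUBIC))
for p in[(225,223,.03),(218,142,.032),(202,164,.03)]: print(p,onz(d,*p))
s=cv2.imread('pics/side0.png'); cv2.imwrite('pics/c2.png',cv2.resize(s[150:220,170:310],(800,400),interpolation=cv2.INTER_CUBIC))
```

```text
(225, 223, 0.03) [ 0.40061644 -0.3446884   0.03      ]
(218, 142, 0.032) [ 0.5818325  -0.32515746  0.032     ]
(202, 164, 0.03) [ 0.53185172 -0.28997154  0.03      ]
```

View pics/c1.png

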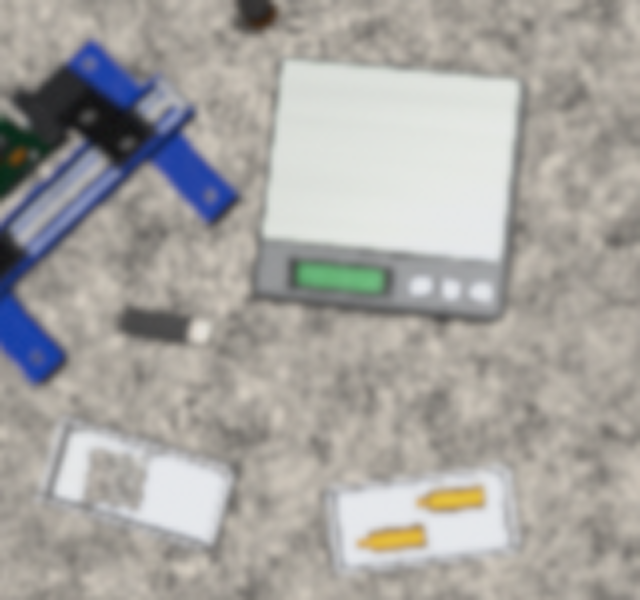

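View pics/c2.png

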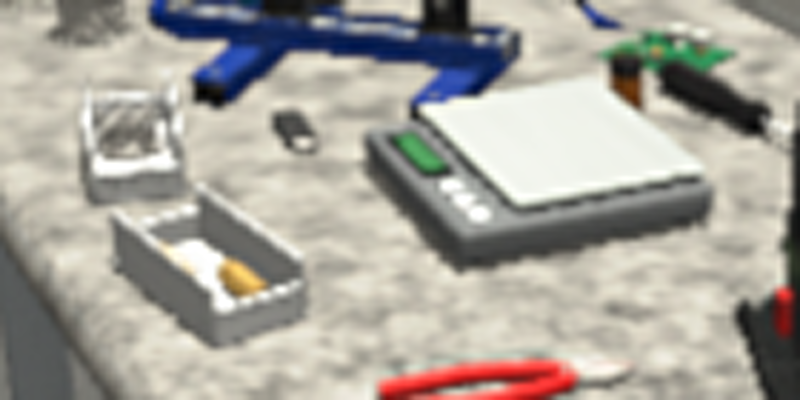

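Run:
```python
from h import *
d=ld('top0');im=cv2.imread('pics/top0.png')
def f(pts,z):
    P=np.array([onz(d,120+(u+.5)/4-.5,95+(v+.5)/4-.5,z)[:2] for u,v in pts])
    e=np.roll(P,-1,0)-P
    print(z,P.mean(0).round(4),np.linalg.norm(e,axis=1).round(4),np.degrees(np.arctan2(e[:,1],e[:,0])).round(1))
f([(326,490),(504,466),(520,547),(343,572)],.032)
f([(283,60),(522,78),(502,260),(264,240)],.032)
# mask-based
a=im.astype(int); mx=a.max(2); sat=mx-a.min(2)
for name,(x0,y0,x1,y1),th in [('tray',(195,203,255,242),205),('pan',(175,100,260,168),200)]:
    m=np.zeros(mx.shape,np.uint8); m[y0:y1,x0:x1]=(a.min(2)>th)[y0:y1,x0:x1]
    m=cv2.morphologyEx(m,cv2.MORPH_CLOSE,np.ones((9,9),np.uint8)); m=cv2.morphologyEx(m,cv2.MORPH_OPEN,np.ones((5,5),np.uint8))
    c=max(cv2.findContours(m,0,cv2.CHAIN_APPROX_NONE)[0],key=cv2.contourArea)
    for z in((.003,.032) if name=='tray' else (.032,)):
        P=np.array([onz(d,*q[0],z)[:2] for q in c],np.float32)
        rc=cv2.minAreaRect((P*1000).astype(np.float32)); print(name,z,rc)
# side view check: project
s=ld('side0')
print('side proj tray, pan',proj(s,[.3995,-.3445,.032]),proj(s,[.59,-.326,.032]))
# near pixels per mm & image frames for turning
print(onz(d,260,192,.03)-onz(d,256,192,.03),onz(d,256,196,.03)-onz(d,256,192,.03))
```

```text
0.032 [ 0.3978 -0.3458] [0.1004 0.0458 0.0997 0.0467] [ -81.2 -167.7   99.3   13.1]
0.032 [ 0.5991 -0.324 ] [0.1361 0.1036 0.1347 0.1032] [-93.8 174.9  86.   -4.4]
tray 0.003 ((396.7611389160156, -343.3138427734375), (42.83384323120117, 94.11799621582031), 8.359260559082031)
tray 0.032 ((397.8890380859375, -345.7312927246094), (41.60400390625, 91.41576385498047), 8.359354019165039)
pan 0.032 ((588.3219604492188, -322.26434326171875), (133.13995361328125, 122.35091400146484), 85.14088439941406)
side proj tray, pan (np.float64(205.3770911046878), np.float64(190.36510987645818)) (np.float64(264.05744013580426), np.float64(174.46982572252722))
[ 0.00016002 -0.00891471  0.        ] [-0.00891946 -0.00016405  0.        ]
```

The crop confirms the choice: the brass tray is at about (0.397, -0.345) with yaw about 9°. The pan is at (0.599, -0.324) with yaw about -4.4°, 104×136 mm as specified. Next I move above the tray with the jaws across its width.

drive_tool:
  series:
    - [[2.1, 1.7, 0, 0, 0, 0.14, 100], [4.2, 3.4, 0, 0, 0, 0.28, 100], [6.3, 5.2, 0, 0, 0, 0.42, 100], [8.4, 6.9, 0, 0, 0, 0.56, 100], [10.5, 8.6, 0, 0, 0, 0.7, 100], [12.5, 10.3, -1, 0, 0, 0.84, 100], [14.6, 12.0, -2, 0, 0, 0.97, 100], [16.7, 13.8, -3, 0, 0, 1.11, 100], [18.8, 15.5, -5, 0, 0, 1.25, 100], [20.9, 17.2, -7, 0, 0, 1.384, 100]]

```text
t: 1.35
tcp_pos: [0.398, -0.344, 0.1252]
eef_rot: [-3.141, -0.0, 1.738]
contact_force: [0.3, 0.2, 0.1]
grip_width: 1.001
```

Run:
```python
from h import *
d=grab('top','top1'); grab('side','side1')
a=cv2.imread('pics/top1.png');b=cv2.imread('pics/side1.png')
cv2.imwrite('pics/c3.png',np.hstack([cv2.resize(a[130:260,150:310],(400,325)),cv2.resize(b[120:250,140:300],(400,325))]))
s=r.state();print(s['tcp_pos'],s['eef_rot'],s['qpos'])
```

```text
[ 0.39794792 -0.34267899  0.12380464] [-3.13955548 -0.00320327  1.73839316] [-7.80775056e-01  3.19228952e-01  1.67211009e+00  2.32261939e-04
  1.15404386e+00 -9.48469570e-01]
```

View pics/c3.png

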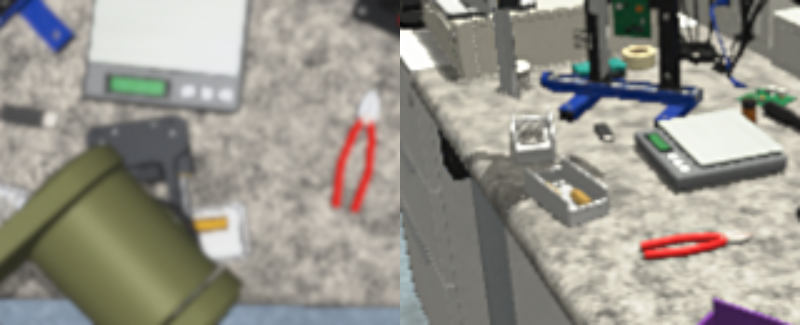

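View pics/side1.png

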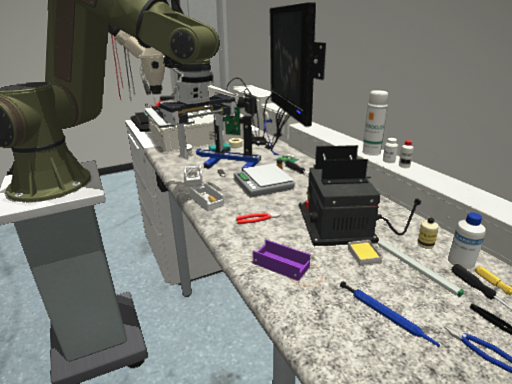

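Run:
```python
from h import *
s=ld('side1')
for z in(.0,.032,.11,.125,.2): print(z,proj(s,[.397,-.345,z]), proj(s,[.444,-.337,z]),proj(s,[.35,-.353,z]))
```

```text
0.0 (np.float64(205.43614267654158), np.float64(201.1476915394784)) (np.float64(220.2610898041025), np.float64(196.26832729859592)) (np.float64(189.8443506459946), np.float64(206.28124596469561))
0.032 (np.float64(204.56583444336155), np.float64(190.6308219977553)) (np.float64(219.62838514523258), np.float64(185.95097371380865)) (np.float64(188.7109040405449), np.float64(195.5620952002197))
0.11 (np.float64(202.36723713784215), np.float64(163.6615574286702)) (np.float64(218.03069517161146), np.float64(159.53524104689905)) (np.float64(185.8454775193153), np.float64(168.0286933046727))
0.125 (np.float64(201.93185546955095), np.float64(158.2500909804747)) (np.float64(217.71440034229374), np.float64(154.24188073572168)) (np.float64(185.27773058795646), np.float64(162.4963885647013))
0.2 (np.float64(199.69473973185572), np.float64(130.05238121604955)) (np.float64(216.08946894312845), np.float64(126.6958730751634)) (np.float64(182.35917853253113), np.float64(133.62955320249193))
```

The fingers straddle the brass tray (side view (183,157) and (217,150)). Descending, then closing.

drive_tool:
  series:
    - [[0, 0, -2.5, 0, 0, 0, 100], [0, 0, -5, 0, 0, 0, 100], [0, 0, -7, 0, 0, 0, 100], [0, 0, -8.5, 0, 0, 0, 100], [0, 0, -9.5, 0, 0, 0, 100], [0, 0, -10.2, 0, 0, 0, 100], [0, 0, -10.2, 0, 0, 0, 100], [0, 0, -10.2, 0, 0, 0, 100]]

```text
t: 2.45
tcp_pos: [0.3977, -0.3449, 0.0244]
eef_rot: [3.141, 0.001, 1.734]
contact_force: [-0.3, 0.3, -0.3]
grip_width: 1.002
```

drive_tool:
  series:
    - [[0, 0, 0, 0, 0, 0, 80], [0, 0, 0, 0, 0, 0, 65], [0, 0, 0, 0, 0, 0, 55], [0, 0, 0, 0, 0, 0, 50], [0, 0, 0, 0, 0, 0, 45], [0, 0, 0, 0, 0, 0, 40], [0, 0, 0, 0, 0, 0, 40], [0, 0, 0, 0, 0, 0, 40]]

```text
t: 3.45
tcp_pos: [0.3975, -0.3447, 0.0239]
eef_rot: [-3.142, -0.0, 1.734]
contact_force: [-0.1, -0.4, 0.6]
grip_width: 0.398
```

Run:
```python
from h import *
grab('side','side2');b=cv2.imread('pics/side2.png')
cv2.imwrite('pics/c4.png',cv2.resize(b[130:230,150:290],(700,500)))
s=r.state();print(s['tcp_pos'],s['eef_rot'],s['grip_width'],s['contact_force'],s['t'])
```

```text
[ 0.39746045 -0.34468497  0.02393907] [-3.14158191e+00 -3.01852373e-05  1.73375074e+00] 0.40096274682132305 [ 0.1313271   0.1792954  -1.16611631] 3.5
```

View pics/c4.png

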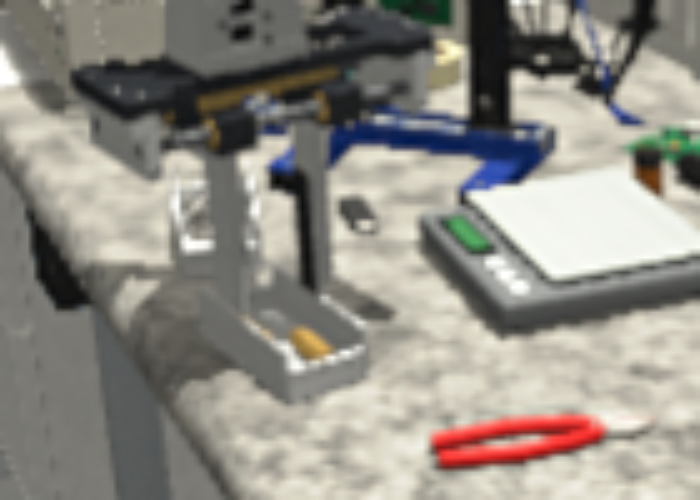

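The jaw width (0.40) is narrower than the 50 mm tray would allow, so I'll check this before lifting.

```bash
python3 - <<'E'
from h import *
s=ld('side2')
f=lambda p:tuple(np.round([(proj(s,p)[0]-150+.5)*5,(proj(s,p)[1]-130+.5)*5]).astype(int))
c=np.array([.397,-.345]);a=np.radians(9.3);X=np.array([np.cos(a),np.sin(a)]);Y=np.array([-X[1],X[0]])
for dx in(-.031,-.025,-.019,.019,.025,.031):
  for z in(.01,.032): print(dx,z,f([*(c+dx*X),z]))
print('corners',[f([*(c+i*X+j*Y),.032]) for i,j in((-.025,-.052),(.025,-.052),(.025,.052),(-.025,.052))])
E
python3 - <<'E'
import cv2
a=cv2.imread('pics/side1.png');b=cv2.imread('pics/side2.png')
import numpy as np
cv2.imwrite('pics/c5.png',np.hstack([cv2.resize(x[170:215,180:230],(400,360),interpolation=cv2.INTER_CUBIC) for x in(a,b)]))
E
```

```text
-0.031 0.01 (np.int64(228), np.int64(358))
-0.031 0.032 (np.int64(224), np.int64(321))
-0.025 0.01 (np.int64(238), np.int64(355))
-0.025 0.032 (np.int64(234), np.int64(318))
-0.019 0.01 (np.int64(247), np.int64(352))
-0.019 0.032 (np.int64(244), np.int64(315))
0.019 0.01 (np.int64(309), np.int64(332))
0.019 0.032 (np.int64(306), np.int64(296))
0.025 0.01 (np.int64(318), np.int64(329))
0.025 0.032 (np.int64(315), np.int64(293))
0.031 0.01 (np.int64(327), np.int64(326))
0.031 0.032 (np.int64(325), np.int64(290))
corners [(np.int64(282), np.int64(354)), (np.int64(366), np.int64(327)), (np.int64(269), np.int64(262)), (np.int64(190), np.int64(285))]
```

View pics/c5.png

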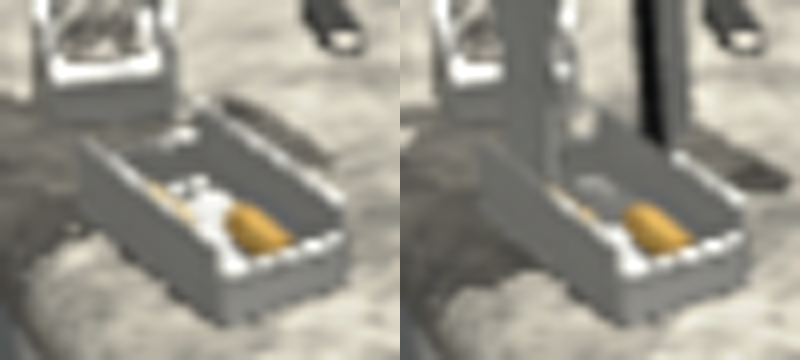

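drive_tool:
  series:
    - [[0, 0, 0, 0, 0, 0, 30], [0, 0, 0, 0, 0, 0, 20], [0, 0, 0, 0, 0, 0, 10], [0, 0, 0, 0, 0, 0, 10]]

```text
t: 4.0
tcp_pos: [0.3975, -0.3447, 0.0239]
eef_rot: [-3.142, 0.0, 1.734]
contact_force: [0.5, -0.0, -0.2]
grip_width: 0.102
```

Run:
```python
from h import *
grab('side','side3');grab('top','top3');b=cv2.imread('pics/side3.png');a=cv2.imread('pics/top3.png')
cv2.imwrite('pics/c6.png',np.hstack([cv2.resize(b[130:230,170:270],(400,400)),cv2.resize(a[160:260,180:280],(400,400))]))
print(r.state()['grip_width'])
```

```text
0.10174467429832525
```

View pics/c6.png

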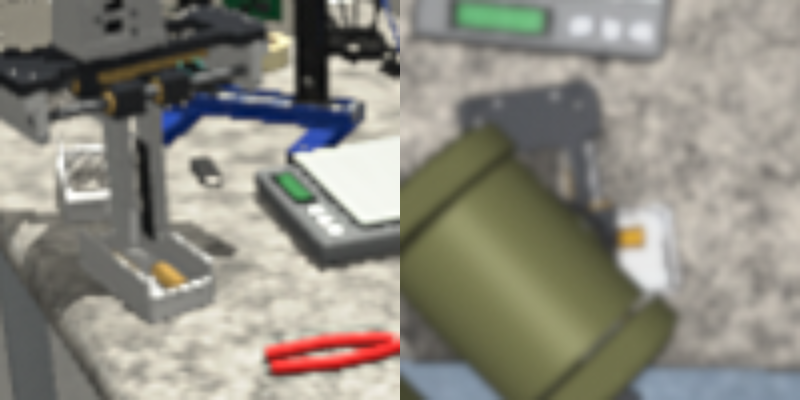

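Run:
```python
from h import *
s=ld('side3');b=cv2.imread('pics/side3.png')
x0,y0,k=180,150,10
c=cv2.resize(b[y0:y0+60,x0:x0+60],None,fx=k,fy=k,interpolation=cv2.INTER_CUBIC)
st=r.state();R=cv2.Rodrigues(np.zeros(3))[0]
p=st['tcp_pos'];yaw=st['eef_rot'][2];yd=np.array([np.sin(yaw),-np.cos(yaw),0])
print(yd)
def dot(P,col):
    u,v=proj(s,P);cv2.circle(c,(int((u-x0+.5)*k),int((v-y0+.5)*k)),4,col,-1)
for z in(.01,.024,.038,.06): dot([p[0],p[1],z],(0,0,255))
for i in(-1,1): dot(p+i*.005*yd-[0,0,.014],(0,255,0))
cv2.imwrite('pics/c7.png',c)
```

```text
[0.9867446  0.16228091 0.        ]
```

View pics/c7.png

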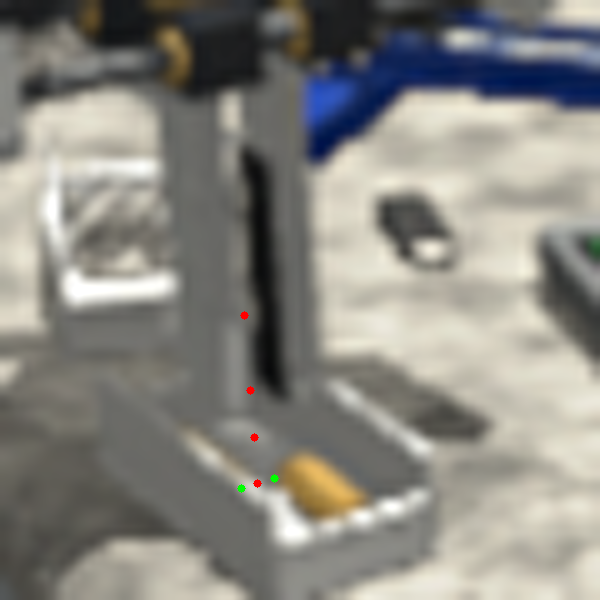

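Run:
```python
from h import *
x0,y0,k=165,120,8
out=[]
for t,p,h in(('side1',np.array([.398,-.3435,.1245]),.047),('side2',np.array([.3975,-.3447,.0239]),.0188)):
    s=ld(t);b=cv2.imread(f'pics/{t}.png');yy=y0 if t=='side1' else 140
    c=cv2.resize(b[yy:yy+70,x0:x0+50+0],None,fx=k,fy=k,interpolation=cv2.INTER_CUBIC) if 0 else cv2.resize(b[yy:yy+70,170:230],None,fx=6.6,fy=6.6,interpolation=cv2.INTER_CUBIC)
    yd=np.array([.9867,.1623,0])
    for i in(-1,1):
        for dz,col in((-.014,(0,0,255)),(.0,(0,255,0)),(.014,(255,0,0))):
            u,v=proj(s,p+i*h*yd+[0,0,dz]);cv2.circle(c,(int((u-170+.5)*6.6),int((v-yy+.5)*6.6)),3,col,-1)
    out.append(c)
cv2.imwrite('pics/c8.png',np.hstack(out))
```

```text
(no output)
```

View pics/c8.png

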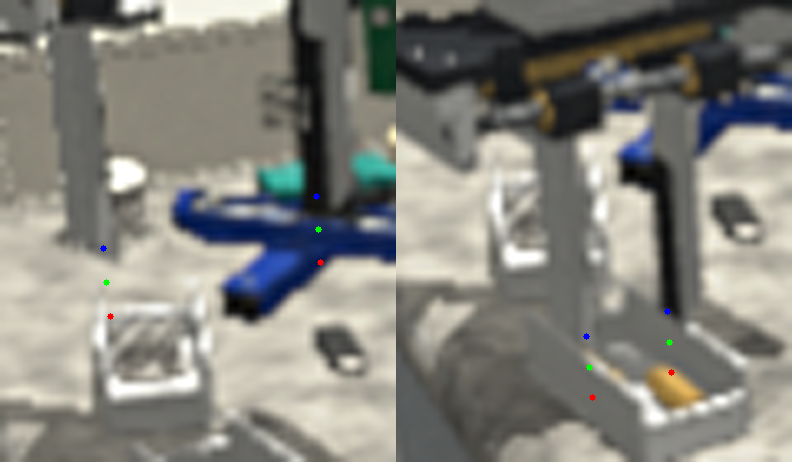

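The pictures show the real fingertips about 24 mm higher than the reported pose and tool data imply. They closed above the rim at about z = 0.034 and touched nothing. I'll reopen, go lower in steps, and check by image and force.

drive_tool:
  series:
    - [[0, 0, 0.5, 0, 0, 0, 10], [0, 0, 1, 0, 0, 0, 50], [0, 0, 1, 0, 0, 0, 100], [0, 0, 1, 0, 0, 0, 100], [0, 0, 1, 0, 0, 0, 100], [0, 0, 1, 0, 0, 0, 100], [0, 0, 1, 0, 0, 0, 100], [0, 0, 0, 0, 0, 0, 100], [0, 0, -0.7, 0, 0, 0, 100], [0, 0, -1, 0, 0, 0, 100]]

```text
t: 5.35
tcp_pos: [0.3972, -0.3444, 0.0131]
eef_rot: [-3.141, -0.001, 1.734]
contact_force: [0.6, 0.6, -0.9]
grip_width: 0.996
```

```bash
cat > v.py <<'E'
from h import *
import sys
def show(t,k=8,w=70,x0=170,y0=145,hw=None):
    s=grab('side',t);st=r.state();p=st['tcp_pos'];yaw=st['eef_rot'][2];yd=np.array([np.sin(yaw),-np.cos(yaw),0])
    hw=.047*st['grip_width'];b=cv2.imread(f'pics/{t}.png')
    c=cv2.resize(b[y0:y0+w,x0:x0+w],None,fx=k,fy=k,interpolation=cv2.INTER_CUBIC)
    for i in(-1,1):
        for dz,col in((-.014,(0,0,255)),(.01,(255,0,0))):
            u,v=proj(s,p+i*hw*yd+[0,0,dz]);cv2.circle(c,(int((u-x0+.5)*k),int((v-y0+.5)*k)),3,col,-1)
    cv2.imwrite(f'pics/{t}c.png',c);print(st['t'],p.round(4),st['eef_rot'].round(4),st['contact_force'].round(1),st['grip_width'])
show(sys.argv[1])
E
python3 v.py side4
```

```text
5.4 [ 0.3972 -0.3444  0.013 ] [-3.1409e+00 -9.0000e-04  1.7338e+00] [-0.5 -0.7 -0.5] 0.9922825851080644
```

View pics/side4c.png

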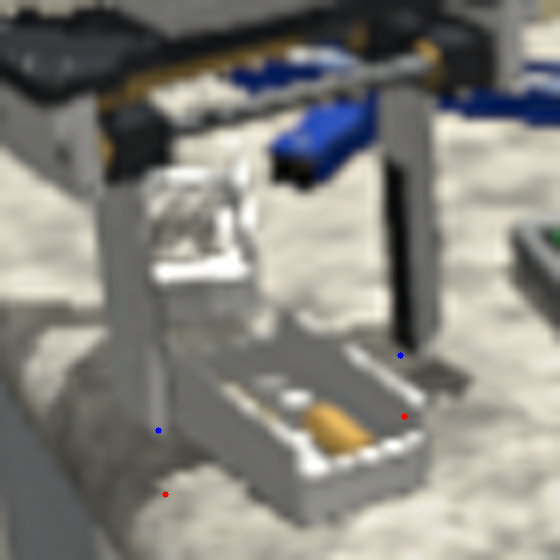

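drive_tool:
  series:
    - [[0, 0, -0.4, 0, 0, 0, 100], [0, 0, -0.8, 0, 0, 0, 100], [0, 0, -1.1, 0, 0, 0, 100], [0, 0, -1.4, 0, 0, 0, 100], [0, 0, -1.4, 0, 0, 0, 100]]

```text
t: 6.02
tcp_pos: [0.3974, -0.3446, -0.0003]
eef_rot: [-3.141, -0.0, 1.734]
contact_force: [-0.7, -0.2, -1.0]
grip_width: 0.999
```

```bash
python3 v.py side5
```

```text
6.075 [ 3.975e-01 -3.447e-01 -1.000e-04] [-3.1415e+00 -1.0000e-04  1.7338e+00] [-1.   0.1  0.7] 1.002509131161329
```

View pics/side5c.png

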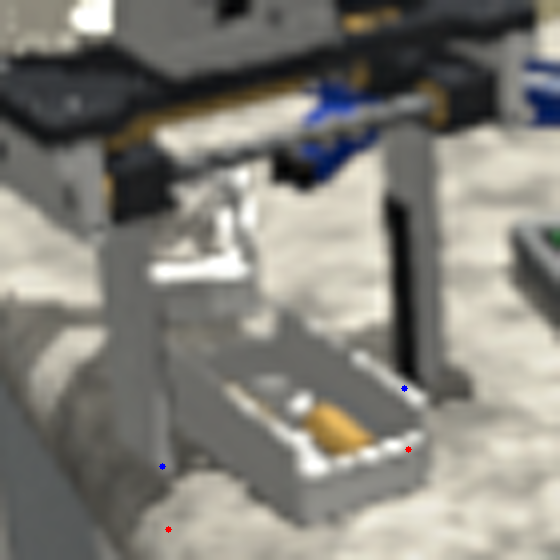

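The tips are now at about z = 0.01, below the rim on both sides. Closing.

drive_tool:
  series:
    - [[0, 0, 0, 0, 0, 0, 80], [0, 0, 0, 0, 0, 0, 65], [0, 0, 0, 0, 0, 0, 58], [0, 0, 0, 0, 0, 0, 52], [0, 0, 0, 0, 0, 0, 45], [0, 0, 0, 0, 0, 0, 30], [0, 0, 0, 0, 0, 0, 30], [0, 0, 0, 0, 0, 0, 30]]

```text
t: 7.08
tcp_pos: [0.3975, -0.3447, -0.0]
eef_rot: [-3.142, -0.0, 1.734]
contact_force: [-0.7, -0.5, 1.0]
grip_width: 0.532
```

```bash
python3 v.py side6
```

```text
7.125 [ 3.975e-01 -3.447e-01 -1.000e-04] [-3.1415 -0.      1.7338] [-0.8  1.1  1.1] 0.5357354244201075
```

View pics/side6c.png

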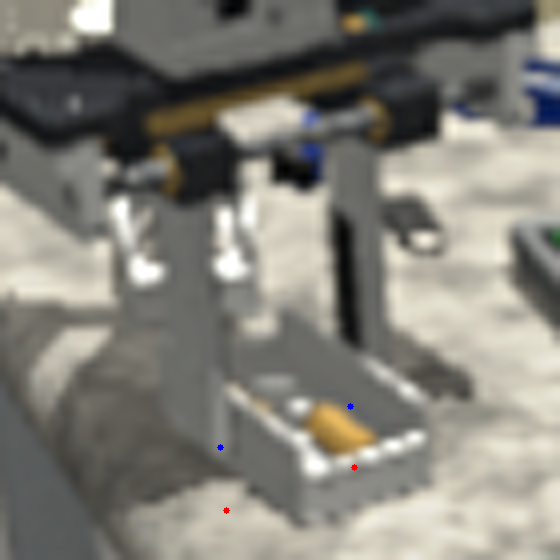

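The jaws stopped at 0.533, which is 50 mm, the tray width. Lifting gently.

drive_tool:
  series:
    - [[0, 0, 0.3, 0, 0, 0, 30], [0, 0, 0.9, 0, 0, 0, 30], [0, 0, 1.8, 0, 0, 0, 30], [0, 0, 2.9, 0, 0, 0, 30], [0, 0, 4, 0, 0, 0, 30], [0, 0, 5.1, 0, 0, 0, 30], [0, 0, 6.2, 0, 0, 0, 30], [0, 0, 7.0, 0, 0, 0, 30], [0, 0, 7.5, 0, 0, 0, 30], [0, 0, 7.5, 0, 0, 0, 30]]

```text
t: 8.38
tcp_pos: [0.3975, -0.3448, 0.0752]
eef_rot: [3.141, 0.0, 1.734]
contact_force: [-0.5, -0.8, -1.5]
grip_width: 0.53
```

```bash
sed -i 's/show(sys.argv\[1\])/show(sys.argv[1],y0=int(sys.argv[2]) if len(sys.argv)>2 else 145,x0=int(sys.argv[3]) if len(sys.argv)>3 else 170)/' v.py; python3 v.py side7 130
```

```text
8.425 [ 0.3974 -0.3446  0.0748] [-3.1415e+00 -2.0000e-04  1.7338e+00] [-0.1 -0.1 -2.3] 0.531836109519839
```

View pics/side7c.png

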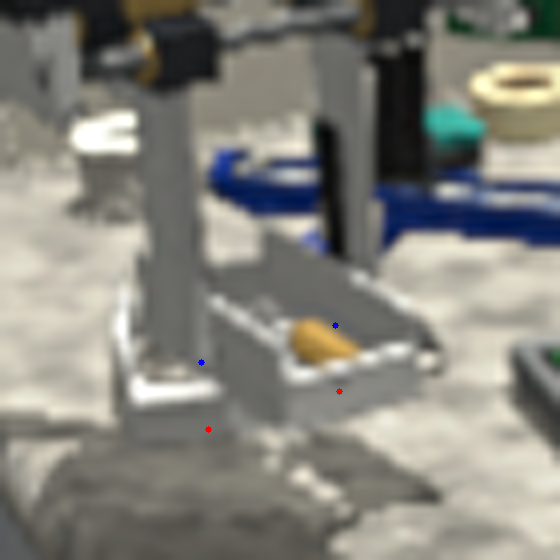

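Both sides are held, the tray is level, and the stand-offs are inside. Carrying it over the pan: 20.2 cm in x, 2.2 cm in y, turn -0.24 rad.

drive_tool:
  series:
    - [[0.3, 0, 0, 0, 0, -0.01, 30], [1.0, 0.1, 0, 0, 0, -0.02, 30], [2.0, 0.2, 0, 0, 0, -0.03, 30], [3.3, 0.4, 0, 0, 0, -0.05, 30], [4.8, 0.5, 0, 0, 0, -0.065, 30], [6.3, 0.7, 0, 0, 0, -0.08, 30], [7.7, 0.8, 0, 0, 0, -0.095, 30], [8.8, 0.9, 0, 0, 0, -0.105, 30], [9.6, 1.0, 0, 0, 0, -0.115, 30], [10.0, 1.1, 0, 0, 0, -0.12, 30]]

```text
t: 9.68
tcp_pos: [0.4978, -0.3336, 0.0748]
eef_rot: [-3.141, -0.0, 1.613]
contact_force: [-0.6, -0.0, -2.1]
grip_width: 0.529
```

drive_tool:
  series:
    - [[0.3, 0, 0, 0, 0, -0.01, 30], [1.0, 0.1, 0, 0, 0, -0.02, 30], [2.0, 0.2, 0, 0, 0, -0.03, 30], [3.3, 0.4, 0, 0, 0, -0.05, 30], [4.8, 0.5, 0, 0, 0, -0.065, 30], [6.3, 0.7, 0, 0, 0, -0.08, 30], [7.8, 0.8, 0, 0, 0, -0.095, 30], [9.0, 0.9, 0, 0, 0, -0.105, 30], [9.8, 1.0, 0, 0, 0, -0.115, 30], [10.2, 1.1, 0, 0, 0, -0.12, 30]]

```text
t: 10.92
tcp_pos: [0.5998, -0.3226, 0.0748]
eef_rot: [-3.141, -0.0, 1.493]
contact_force: [0.5, -0.2, -2.6]
grip_width: 0.531
```

```bash
python3 v.py side8 125 225; python3 -c "
from h import *
grab('top','top8');s=ld('side8');print(proj(s,[.599,-.324,.032]),proj(s,[.599,-.324,.075]))"
```

```text
10.975 [ 0.6    -0.3224  0.0748] [-3.1416e+00 -1.0000e-04  1.4935e+00] [ 0.1  0.4 -2. ] 0.529229709578361
(np.float64(266.3899805675234), np.float64(173.65879754644158)) (np.float64(266.42335662535766), np.float64(160.13343515223474))
```

View pics/side8c.png

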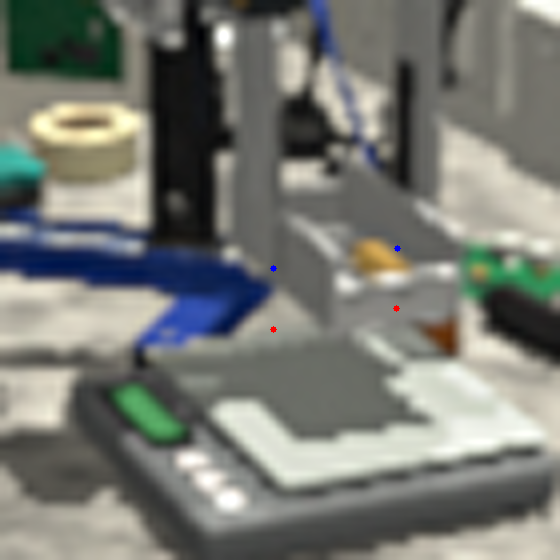

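View pics/top8.png

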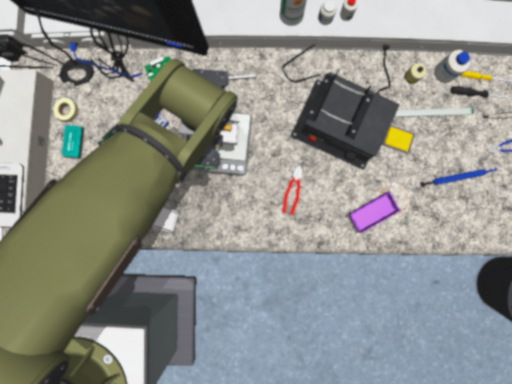

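Over the pan, aligned and level. Lowering slowly.

drive_tool:
  series:
    - [[0, 0, -0.4, 0, 0, 0, 30], [0, 0, -1.1, 0, 0, 0, 30], [0, 0, -1.9, 0, 0, 0, 30], [0, 0, -2.6, 0, 0, 0, 30], [0, 0, -3.1, 0, 0, 0, 30], [0, 0, -3.5, 0, 0, 0, 30], [0, 0, -3.7, 0, 0, 0, 30], [0, 0, -3.9, 0, 0, 0, 30], [0, 0, -3.9, 0, 0, 0, 30]]

```text
t: 12.15
tcp_pos: [0.5995, -0.3227, 0.0359]
eef_rot: [-3.142, 0.0, 1.494]
contact_force: [-0.6, -0.1, -1.8]
grip_width: 0.529
```

```bash
python3 v.py side9 125 225
```

```text
12.2 [ 0.5995 -0.3227  0.036 ] [3.1415 0.     1.4938] [ 0.  -0.3 -1.1] 0.5280752269475799
```

View pics/side9c.png

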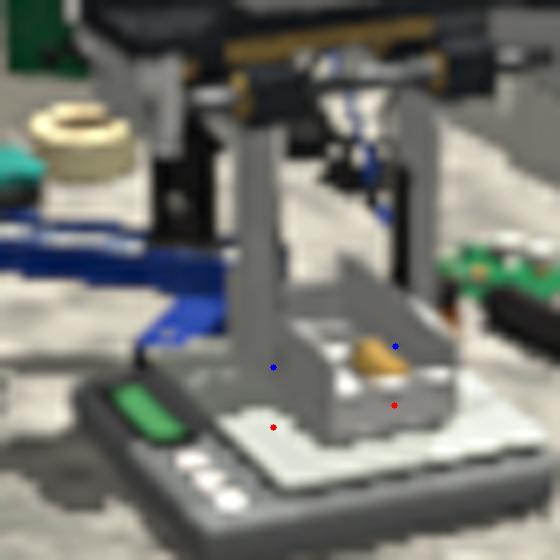

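drive_tool:
  series:
    - [[0, 0, -0.1, 0, 0, 0, 30], [0, 0, -0.2, 0, 0, 0, 30], [0, 0, -0.3, 0, 0, 0, 30], [0, 0, -0.4, 0, 0, 0, 30], [0, 0, -0.4, 0, 0, 0, 30], [0, 0, -0.4, 0, 0, 0, 30]]

```text
t: 12.95
tcp_pos: [0.5995, -0.3227, 0.032]
eef_rot: [3.142, 0.0, 1.494]
contact_force: [0.9, 0.2, 0.2]
grip_width: 0.532
```

drive_tool:
  series:
    - [[0, 0, -0.05, 0, 0, 0, 30], [0, 0, -0.1, 0, 0, 0, 30], [0, 0, -0.1, 0, 0, 0, 30], [0, 0, -0.1, 0, 0, 0, 30]]

```text
t: 13.45
tcp_pos: [0.5995, -0.3227, 0.032]
eef_rot: [3.141, 0.0, 1.494]
contact_force: [-4.6, 2.6, 8.5]
grip_width: 0.534
```

```bash
python3 v.py side10 125 225
```

```text
13.5 [ 0.5995 -0.3227  0.032 ] [3.1413e+00 2.0000e-04 1.4938e+00] [-5.5  2.2  8.9] 0.5291000503114055
```

View pics/side10c.png

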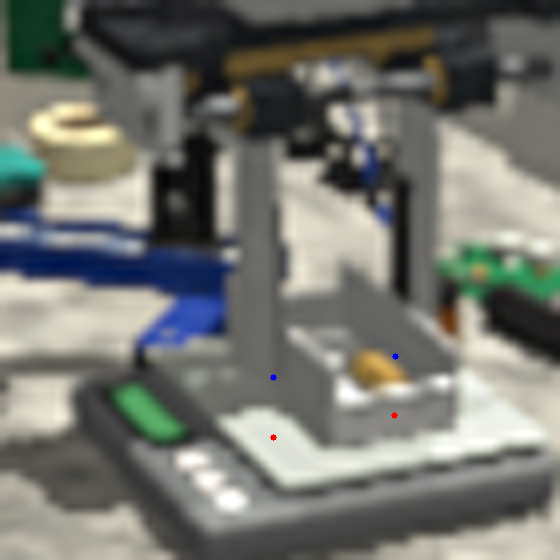

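The tray is firmly on the pan (about +9 N). Unloading, then opening gradually.

drive_tool:
  series:
    - [[0, 0, 0.1, 0, 0, 0, 30], [0, 0, 0.1, 0, 0, 0, 30], [0, 0, 0.1, 0, 0, 0, 55], [0, 0, 0.1, 0, 0, 0, 60], [0, 0, 0.1, 0, 0, 0, 70], [0, 0, 0.1, 0, 0, 0, 85], [0, 0, 0.1, 0, 0, 0, 95], [0, 0, 0.1, 0, 0, 0, 95], [0, 0, 0.1, 0, 0, 0, 95]]

```text
t: 14.62
tcp_pos: [0.5995, -0.3227, 0.0319]
eef_rot: [-3.142, -0.0, 1.494]
contact_force: [0.0, 0.3, 0.2]
grip_width: 0.955
```

```bash
python3 v.py side11 125 225
```

```text
14.675 [ 0.5995 -0.3227  0.032 ] [3.1415 0.     1.4938] [-0.7  0.1  0.2] 0.9505852343124304
```

View pics/side11c.png

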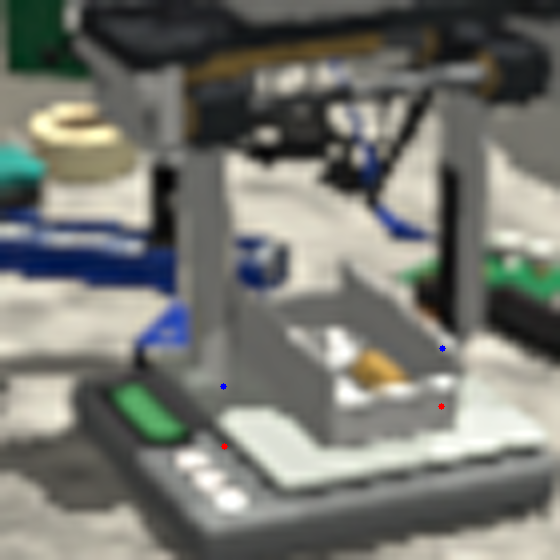

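drive_tool:
  series:
    - [[0, 0, 0.5, 0, 0, 0, 95], [0, 0, 1.5, 0, 0, 0, 95], [0, 0, 3, 0, 0, 0, 95], [0, 0, 5, 0, 0, 0, 95], [0, 0, 7.5, 0, 0, 0, 95], [0, 0, 10, 0, 0, 0, 95], [0, 0, 12.5, 0, 0, 0, 95], [0, 0, 15, 0, 0, 0, 95], [0, 0, 16, 0, 0, 0, 95], [0, 0, 16, 0, 0, 0, 95]]

```text
t: 15.92
tcp_pos: [0.5996, -0.3228, 0.1927]
eef_rot: [3.141, 0.001, 1.494]
contact_force: [0.6, -0.3, -0.2]
grip_width: 0.948
```

drive_tool:
  series:
    - [[-2, -0.5, 0, 0, 0, 0, 95], [-5, -1, 0, 0, 0, 0, 95], [-8, -1, 0, 0, 0, 0, 95], [-12, -1, 0, 0, 0, 0, 95], [-16, -1, 0, 0, 0, 0, 95], [-20, -1, 0, 0, 0, 0, 95], [-24, -1, 0, 0, 0, 0, 95], [-26, -1, 0, 0, 0, 0, 95], [-26, -1, 0, 0, 0, 0, 95]]

```text
t: 17.05
tcp_pos: [0.3386, -0.3326, 0.1915]
eef_rot: [-3.141, -0.0, 1.492]
contact_force: [0.2, 0.2, 0.2]
grip_width: 0.952
```

Run:
```python
from h import *
grab('top','top12');grab('side','side12');a=cv2.imread('pics/top12.png');b=cv2.imread('pics/side12.png')
cv2.imwrite('pics/c12.png',np.hstack([cv2.resize(a[100:180,170:270],(500,400),interpolation=cv2.INTER_CUBIC),cv2.resize(b[145:205,225:270+30],(300,240),interpolation=cv2.INTER_CUBIC).repeat(1,0) if 0 else cv2.resize(b[145:205,225:270],(300,400),interpolation=cv2.INTER_CUBIC)]))
s=r.state();print(s['t'],s['tcp_pos'],s['contact_force'])
```

```text
17.15 [ 0.33981894 -0.33261951  0.1915918 ] [0.50009043 0.72199505 0.46442217]
```

View pics/c12.png

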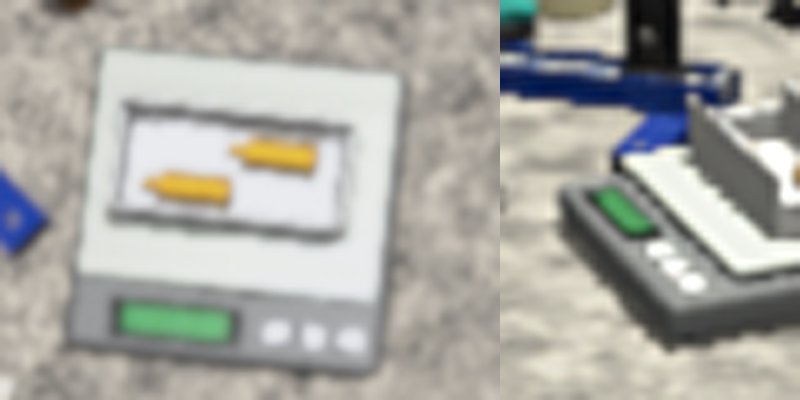

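Run:
```python
from h import *
d=ld('top12')
def f(pts,z):
    P=np.array([onz(d,170+(u+.5)/5-.5,100+(v+.5)/5-.5,z)[:2] for u,v in pts])
    e=np.roll(P,-1,0)-P
    print(z,P.mean(0).round(4),np.linalg.norm(e,axis=1).round(4),np.degrees(np.arctan2(e[:,1],e[:,0])).round(1))
f([(125,100),(353,124),(345,240),(108,216)],.064)
f([(103,50),(402,72),(380,302),(80,275)],.032)
```

```text
0.064 [ 0.5956 -0.3238] [0.1006 0.0509 0.1042 0.0516] [-95.5 177.3  84.9  -6.7]
0.032 [ 0.599  -0.3241] [0.1362 0.1045 0.1359 0.1031] [-93.7 175.7  85.7  -4.2]
```

The tray is 3.4 mm off the pan's centre and about 1° off in angle, with both stand-offs inside. Handing in.

```bash
python3 -c "
from cell import r
print(r.close_job())"
```

```text
the job is handed in; nothing more can be done
None
```

The tray with the two brass stand-offs is standing in the middle of the scale's pan with both stand-offs in it. I handed the job in at about 17 s.

**How it went:**
- I gripped the tray across its width; the jaws stopped at 50 mm.
- I lifted it level and lowered it until it touched the pan, with about 9 N of contact. Then I unloaded, opened the jaws and backed off.

**Last check (top view):**
- The tray's centre is about 3.5 mm from the pan's centre. Its long sides are within 1–2° of the pan's.
- The rim measured about 51 by 100–104 mm at its expected height.
- The gripper was clear of everything, with no force reading.

**What disagreed:** the fingertips sat about 24 mm higher than the stated tool data and reported TCP imply. The first closing therefore met nothing above the rim. I saw this in the jaw width and the side view, then went lower by checking pictures and force.

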